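Hold the cover of a wire feed unit open

TASK

On the welding wire feed unit, undo the two captive T-handle bolts one after the other, in either order, turning each anticlockwise (seen from above) all the way to its stop while the cover stays shut. Then take the cover by its bar handle, raise it until it stands 55 degrees open, and finish while holding it there: let go, it would fall shut. Do not disturb the loose things that stand round about.

Things in the scene. Friction and masses are not known exactly. Their poses are not given: they have to be found in the camera images.
- feed_unit: Wire feed unit: grey steel housing 170 (x) x 206 (y) x 85 mm high, screwed to the bench. A grey boss 92.5 mm high on its left and right side (out to y +-152 mm) carries a bolt; a round socket stands out 20 mm in front. Origin at the centre of its underside; x points from its front (handle, socket) to its back (hinge), y to its left, z up. It faces the robot, turned by up to 0.3 rad.
- bolt_left (a joint): Turn of the bolt on the left (+y) boss, rad: 0 locked, growing anticlockwise seen from above to a hard stop at 1.40, undone. Starts at 0 to 0.2; friction 0.06 Nm, stays where left. At 0 its T bar lies along the unit's y and the flat steel dog under it (40 mm from the axis) points inward, 2 mm above the cover's edge, blocking it; from about 1.0 rad it is clear.
- bolt_right (a joint): The same for the bolt on the right (-y) boss: also undone anticlockwise seen from above, 0 locked, hard stop at 1.40; starts at 0 to 0.2.
- bolt_left_grip (a point): Grip point of the left bolt: on its upright turning axis, in its black T bar (46 long x 14 thick x 24 mm high; top 10 mm above this point, bottom 14 mm below). 126.5 mm above the bench, 34 mm above the cover's top face, at x -20, y +128 mm of the unit. Turns with the bolt: its y axis runs along the bar, the 14 mm lie along its x axis.
- bolt_right_grip (a point): The same for the right bolt, at x -20, y -128 mm of the feed unit.
- cover (a joint): Opening angle of the flat steel cover, rad: 0 shut, growing as the front edge rises, stop at 1.40. The cover (176 x 200 x 6 mm, 0.35 kg give or take 30%) is hinged along the unit's back edge, moves freely and falls shut from every angle; shut, its plate runs from 2 to 178 mm in front of the hinge line, its top face 92 mm above the bench. 55 degrees is 0.96.
- cover_handle (a point): Centre of the cover's handle: a round black bar 18 mm in diameter, 40 mm long, along the unit's y, on a post 12 x 12 mm at its middle; 155 mm in front of the hinge line, 36 mm above the cover's top face. Pinched on its two flat ends (40 mm apart) it can pivot between the fingers as the cover rises, the tool still pointing down.
- hinge_line (a point): Middle of the hinge line, 89 mm above the bench, at x +85 mm of the feed unit; the line runs along the unit's y.
- weld_magnet: Orange triangular welding magnet, 75 x 103 x 14 mm, loose bystander lying left of the unit and nearer the robot. Origin under its centre.
- coupon_2: Flat square coupon of dark steel, 60 x 60 x 6 mm, loose bystander lying left of the unit, beyond the pipe ring. Origin under its centre.
- spray_can: Green spray can, 66 mm in diameter, 188 mm tall, loose bystander standing right of the unit. Origin under its centre.

How it is judged:
By the outcome, as a careful person would: the job done as asked, in the order asked, and still so for the second after the job is handed in, while the arm keeps its last pose, push and grip.
It also fails if it takes over 54 s, if anything falls off the work surface, if the arm or the gripper's body presses on something with over 40 N, if the wrist force passes 120 N, or if a joint passes its speed limit or range.

ROBOT

A 6-joint arm with a two-finger parallel gripper is mounted at the origin on the work surface; the furniture and walls round the work are solid. World frame = base frame: x ahead of the robot, y to its left, z up, the work surface at z = 0. Lengths are in m, angles in degrees, forces in N, time in s.
With the tool pointing down it reaches from about 0.4 to 0.825 m from the base axis. Payload 7 kg.
Tool frame: the origin (TCP) lies on the centre line of the jaws, within the pads' length; the fingertips stand 8 mm ahead of it and the grasp point (between the pads) lies 11 mm behind it; z points along the fingers, y is the line along which they close (so a half turn about z gives the same grasp; the last joint's range is limited). The gripper opens to 88 mm and grips with 3 to 60 N. Pads are 19 mm wide; open, the fingers measure 130 mm over their backs; the gripper's body (78 mm by 193 mm) begins 47 mm behind the grasp point.
Start: joints at [-50.185, 20.546, 0.682, 0, -70.136, -16.507], TCP at [0.267, -0.62, 0.235] pointing down, gripper open.
Joint ranges: [-176.03, 176.03], [-82.01, 121.73], [-58.28, 71.71], [-173.87, 95.51], [-174.79, -0.11], [-173.66, 173.66]. Speed limits (degrees/s): [136.94, 136.94, 172.46, 180, 180, 180].

INTERFACE

Orientations are given as [roll, pitch, yaw] about the fixed x, y, z axes, in that order (R = Rz(yaw) Ry(pitch) Rx(roll)).
In Python, from plant import r gives the robot as it stands.
- The arm moves only by the tool carry_out, never from a script. Its argument "targets" is a list of rows, each a list of 6 numbers: the shift along the tool's x, y, z scaled (see below), then the turn, a rotation vector about the tool's x, y, z scaled (see below). A call has 1 to 5 rows; each row shifts and turns the commanded pose from where the row before left it, along the tool's axes as they then stand; what a row does not reach is not made up. The controller multiplies each number of a shift by 0.5 m and each number of a turn by 60 degrees. A row lasts 1/8 s, in which the tool goes at most 62.5 mm and 10.7 degrees, less where a joint would pass 70% of its speed; a pose out of reach is approached as far as the arm can. A call with a number of a shift or a turn outside -1 to 1 is refused whole. A call with a gripper value outside its range is refused whole. "hand" is the opening, from 0 (shut) to 1 (fully open), set as the call begins (left out, the last holds). The fingers move at their own pace and stop on an object; "squeeze" is the grip in N (left out, the last holds). Time passes only in rows, so rows that do not move let the fingers close. It gives the time, the measured TCP pose, the force, the opening and the grip force at its end, in the units of the state.
- r.get_state(): the state, without advancing time (a new reading comes with each control period).
- r.capture(name): name is "side" or "top" or "wrist"; returns the picture (420x560x3 uint8, red, green, blue); there is no depth.
- r.camera_info(name): a dict with "K" (3x3 intrinsics, pixels), "eye" and "attitude" of the camera in the world. Camera axes: x right, y down, z forward; pixel columns grow to the right and rows downward; lengths in m; the calibration is good to about 2 mm. The wrist camera is an equidistant fisheye: a pixel r from the principal point sees the ray r / f radians off the axis. A picture is of the moment at which its call begins: read the wrist's pose just before it. camera_info takes no time and is no camera call; for the wrist camera it gives the pose at the moment of the call.
- r.close_job(): hands the job in; it is judged then, once.
The state is a dict: "time_s": time; "joints": joint angles; "qd": joint speeds; "joint_torque": joint torques, N m; "tcp_pos": TCP position; "eef_rot": TCP orientation; "contact_force": force on the tool from outside, world axes, zero at the start; "moment": the same for the moment, N m; "gripper_width": finger opening in m; "gripper_force": force on a finger pad.
Only numpy, scipy, OpenCV 4.12 (cv2) and the standard library are available. Lean on these libraries where they do the work, as an engineer would, in place of code of your own. Each camera call takes 0.05 s, during which the arm holds its last target. There are 200 camera calls.

## Working session

There is one attempt and no reset: what is moved stays moved. The work goes in short steps, Python scripts to look and compute and a tool call to move; the robot and the scene stay as the last step left them, time stands still between calls to the robot, and variables do not carry over. Pictures are saved under pics/ and viewed, at most 10 in all, crops included, and the job is handed in when it is done.

Besides the shell and the picture viewer there is one more tool, called after "Call:" as name(argument=value, ...) on one line, values as JSON. carry_out: Moves the arm, as the interface text tells. Its arguments: {"type":"object","properties":{"targets":{"type":"array","items":{"type":"array","items":{"type":"number","minimum":-1,"maximum":1}}},"hand":{"type":"number"},"squeeze":{"type":"number"}},"required":["targets"]}

```bash
mkdir -p pics; ls; python3 - <<'E'
from plant import r
import cv2
for n in("top","side"):
    im=r.capture(n); cv2.imwrite(f"pics/{n}0.png",im[:,:,::-1]); c=r.camera_info(n); print(n,c)
s=r.get_state(); print(s)
E
```

```text
pics
top {'K': array([[453.17452122,   0.        , 272.96894432],
       [  0.        , 453.17452122, 209.33877828],
       [  0.        ,   0.        ,   1.        ]]), 'eye': array([ 0.42523238, -0.06901398,  1.53646071]), 'attitude': array([-1.77945684e+02,  1.49054489e-01, -8.91392963e+01])}
side {'K': array([[421.21931176,   0.        , 283.63492323],
       [  0.        , 421.21931176, 205.32597236],
       [  0.        ,   0.        ,   1.        ]]), 'eye': array([0.47528954, 1.13742965, 0.77874082]), 'attitude': array([-1.19822462e+02, -5.88285647e-02, -1.78279631e+02])}
{'time_s': 0.1, 'joints': array([-5.01858534e+01,  2.05853203e+01,  6.39102963e-01, -1.79017782e-02,
       -7.01368521e+01, -1.65069148e+01]), 'qd': array([ 0.00975755, -0.09000976,  0.07780237,  0.08074875,  0.10882534,
        0.02172679]), 'joint_torque': array([-2.99176776e-03, -5.84162843e+01,  2.93752956e+01,  7.01542273e+00,
        1.01708501e-02, -9.33501656e-05]), 'tcp_pos': array([ 0.26687508, -0.61953019,  0.23373916]), 'eef_rot': array([ 1.79915572e+02, -7.46849018e-03, -1.56698858e+02]), 'contact_force': array([-0.1647298 , -0.4273532 , -0.94880078]), 'moment': array([-0.0624644 , -0.03902522, -0.03063391]), 'gripper_force': 0.0, 'gripper_width': 0.08766161824141863}
```

View pics/top0.png

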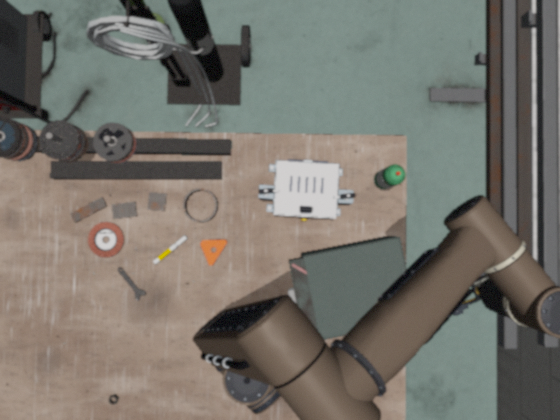

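View pics/side0.png

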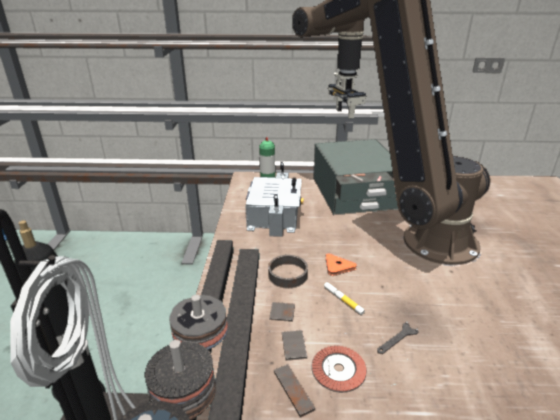

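The top view shows the unit at about (306,190), with bolts near (267,193) and (346,196), the handle near (306,209) and the can at (390,176). The side view shows the same, with a toolbox between the arm and the unit. I'll enlarge the crops.

```bash
cat > h.py <<'E'
import numpy as np, cv2
from scipy.spatial.transform import Rotation as R
from plant import r
def Rm(a): return R.from_euler('xyz',a,degrees=True).as_matrix()
def proj(n,P,c=None):
    c=c or r.camera_info(n); q=(np.atleast_2d(P)-c['eye'])@Rm(c['attitude'])
    if n=='wrist':
        rho=np.hypot(q[:,0],q[:,1]); th=np.arctan2(rho,q[:,2]); q=np.c_[q[:,:2]/np.maximum(rho,1e-9)[:,None]*th[:,None],np.ones(len(q))]
    else: q=q/q[:,2:]
    return (q@c['K'].T)[:,:2]
def ray(n,uv,z,c=None):
    c=c or r.camera_info(n); d=np.linalg.inv(c['K'])@[*uv,1]
    if n=='wrist':
        t=np.hypot(d[0],d[1]); d=np.array([d[0]/t*np.sin(t),d[1]/t*np.sin(t),np.cos(t)])
    d=Rm(c['attitude'])@d; return c['eye']+d*(z-c['eye'][2])/d[2]
def crop(im,x0,y0,x1,y1,s,f): cv2.imwrite(f,cv2.resize(im[y0:y1,x0:x1,::-1],None,fx=s,fy=s,interpolation=cv2.INTER_CUBIC))
E
python3 - <<'E'
from h import *
t=cv2.imread('pics/top0.png')[:,:,::-1]; s=cv2.imread('pics/side0.png')[:,:,::-1]
a=cv2.resize(t[150:230,250:420],None,fx=4.7,fy=4.7,interpolation=2)[:376,:798]
cv2.imwrite('pics/c1.png',a[:,:,::-1])
crop(s,230,130,320,250,5,'pics/c2.png')
for uv in((267,193),(346,196)): print(ray('top',uv,.1265))
print(ray('top',(306,209),.128))
E
```

```text
[ 0.52643148 -0.04521518  0.1265    ]
[ 0.52071957 -0.29145047  0.1265    ]
[ 0.47828051 -0.16727418  0.128     ]
```

View pics/c1.png

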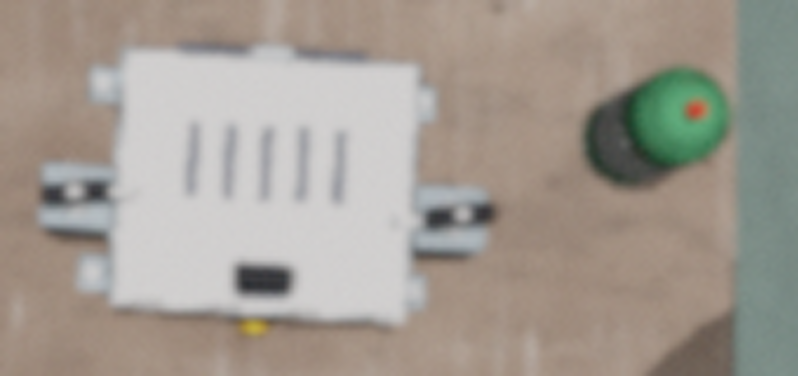

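View pics/c2.png

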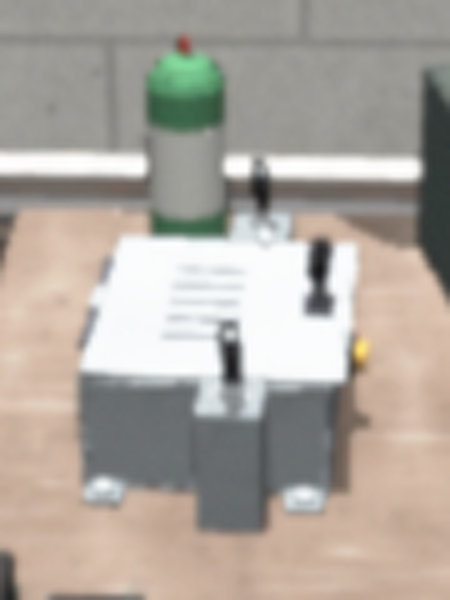

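c1 shows bolt centres at (75,192) and (461,215), cover corners at (125,48), (418,65), (112,305) and (405,323), and the handle at (264,280). c2 shows both bolts with bars roughly along the unit's y, and the handle upright on the cover. Next I'll fit the unit's pose.

```bash
cat >> h.py <<'E'
def U(p,P): # unit->world
    c,s=np.cos(p[2]),np.sin(p[2]); P=np.atleast_2d(P).astype(float)
    return np.c_[p[0]+c*P[:,0]-s*P[:,1],p[1]+s*P[:,0]+c*P[:,1],P[:,2]]
E
python3 - <<'E'
from h import *
from scipy.optimize import least_squares
M=np.array([[-20,128,136.5],[-20,-128,136.5],[83,100,92],[83,-100,92],[-93,100,92],[-93,-100,92],[-70,0,134]])/1e3
uv=np.array([[76,192],[461,215],[125,48],[418,65],[112,305],[405,323],[264,280]])/4.7+[250,150]-.4
c=r.camera_info('top')
f=least_squares(lambda p:(proj('top',U(p,M),c)-uv).ravel(),[.54,-.17,0])
p=f.x; print(p,f.fun.reshape(-1,2).round(1).tolist())
print(U(p,np.array([[-20,128,126.5],[-20,-128,126.5],[-70,0,128]])/1e3))
# side check
print((proj('side',U(p,M))-[230,130])*5)
E
```

```text
[ 0.54825619 -0.16912839 -0.04285671] [[-0.3, -0.1], [0.4, -0.2], [0.1, 0.1], [0.2, 0.1], [-0.3, 0.3], [0.0, 0.1], [-0.0, -0.3]]
[[ 0.53375854 -0.04038905  0.1265    ]
 [ 0.52279058 -0.29615399  0.1265    ]
 [ 0.47832047 -0.16612934  0.128     ]]
[[230.9224449  330.83530373]
 [261.30525111 166.33832946]
 [ 80.26186147 364.11938791]
 [120.55925886 232.28994676]
 [345.86690069 373.95611087]
 [356.93016398 240.09965982]
 [319.61437318 247.98262469]]
```

```bash
cat >> h.py <<'E'
UP=[0.54825619,-0.16912839,-0.04285671]
def go(p,yaw,n):
    """n rows from the measured pose to tcp p, tool down, heading yaw"""
    s=r.get_state(); a=R.from_euler('xyz',s['eef_rot'],degrees=True); b=R.from_euler('xyz',[180,0,yaw],degrees=True)
    w=(b*a.inv()).as_rotvec(); d=(np.array(p)-s['tcp_pos'])/n
    print(s['time_s'],s['tcp_pos'].round(4),s['eef_rot'].round(1),'len',(np.linalg.norm(d)*1e3).round(1),'deg',np.degrees(np.linalg.norm(w)/n).round(2))
    for i in range(n):
        c=R.from_rotvec(w*i/n)*a
        print(np.r_[c.inv().apply(d)/.5, np.degrees(c.inv().apply(w/n))/60].round(3).tolist())
E
python3 - <<'E'
from h import *
t=np.array([695,110])/4.7+[250,150]; print('can top',ray('top',t,.188))
print('box',[ray('top',u,.13).round(3) for u in((290,260),(398,237),(405,265))])
go([.48,-.17,.40],-84,10)
E
```

```text
can top [ 0.58638767 -0.4358218   0.188     ]
box [array([ 0.32, -0.12,  0.13]), array([ 0.396, -0.453,  0.13 ]), array([ 0.31 , -0.475,  0.13 ])]
0.1 [ 0.2669 -0.6195  0.2337] [ 179.9   -0.  -156.7] len 52.5 deg 7.27
[-0.075, 0.066, -0.033, 0.0, 0.0, -0.121]
[-0.082, 0.056, -0.033, 0.0, 0.0, -0.121]
[-0.089, 0.045, -0.033, 0.0, 0.0, -0.121]
[-0.094, 0.033, -0.033, 0.0, 0.0, -0.121]
[-0.097, 0.021, -0.033, 0.0, 0.0, -0.121]
[-0.099, 0.009, -0.033, 0.0, 0.0, -0.121]
[-0.099, -0.004, -0.033, 0.0, 0.0, -0.121]
[-0.098, -0.017, -0.033, 0.0, 0.0, -0.121]
[-0.095, -0.029, -0.033, 0.0, 0.0, -0.121]
[-0.091, -0.041, -0.033, 0.0, 0.0, -0.121]
```

Call:
carry_out(targets=[[-0.02,0.02,-0.11,0,0,-0.12],[-0.06,0.06,-0.1,0,0,-0.12],[-0.09,0.045,-0.08,0,0,-0.12],[-0.095,0.033,-0.04,0,0,-0.12],[-0.1,0.02,0,0,0,-0.12]], hand=1)

```text
time_s: 0.72
tcp_pos: [0.3492, -0.4317, 0.3979]
eef_rot: [-179.8, -0.0, -120.5]
contact_force: [1.1, -0.1, 0.0]
gripper_width: 0.0878
gripper_force: 0.0
```

```bash
python3 -c "
from h import *
go([.46,-.17,.40],-84,6)"
```

```text
0.725 [ 0.3492 -0.4317  0.3979] [-179.8   -0.  -120.5] len 47.4 deg 6.08
[-0.094, 0.012, -0.001, -0.0, -0.0, -0.101]
[-0.095, 0.002, -0.001, -0.0, -0.0, -0.101]
[-0.094, -0.008, -0.001, -0.0, -0.0, -0.101]
[-0.093, -0.018, -0.001, -0.0, -0.0, -0.101]
[-0.091, -0.027, -0.001, -0.0, -0.0, -0.101]
[-0.087, -0.037, -0.001, -0.0, -0.0, -0.101]
```

Call:
carry_out(targets=[[-0.11,0.01,0,0,0,-0.12],[-0.11,0,0,0,0,-0.12],[-0.11,-0.02,0,0,0,-0.12],[-0.11,-0.03,0,0,0,-0.12],[-0.1,-0.04,0,0,0,-0.12]])

```text
time_s: 1.35
tcp_pos: [0.4646, -0.1793, 0.396]
eef_rot: [180.0, 0.0, -84.4]
contact_force: [0.1, -1.2, 0.4]
gripper_width: 0.0877
gripper_force: 0.0
```

Call:
carry_out(targets=[[0,0,0,0,0,0],[0,0,0,0,0,0]])

```text
time_s: 1.6
tcp_pos: [0.4642, -0.181, 0.3959]
eef_rot: [180.0, 0.0, -84.7]
contact_force: [-0.2, -0.5, 0.6]
gripper_width: 0.0878
gripper_force: 0.0
```

```bash
python3 - <<'E'
from h import *
print(r.get_state()['tcp_pos'],r.get_state()['eef_rot'])
c=r.camera_info('wrist'); print(c)
im=r.capture('wrist'); cv2.imwrite('pics/w0.png',cv2.resize(im[:,:,::-1],None,fx=1.42,fy=1.42,interpolation=2))
M=np.array([[-20,128,136.5],[-20,-128,136.5],[83,100,92],[83,-100,92],[-93,100,92],[-93,-100,92],[-70,0,134]])/1e3
print((proj('wrist',U(UP,M),c)*1.42).round())
np.save('w0.npy',im)
import pickle; pickle.dump(c,open('w0.pkl','wb'))
E
```

```text
[ 0.46420775 -0.18097528  0.39590151] [ 1.79966315e+02  2.35174075e-03 -8.46707283e+01]
{'K': array([[325.1922621 ,   0.        , 282.24325017],
       [  0.        , 325.1922621 , 213.853841  ],
       [  0.        ,   0.        ,   1.        ]]), 'eye': array([ 0.4711902 , -0.24910998,  0.54653858]), 'attitude': array([ 1.65285817e+02,  3.18110866e-02, -1.74676698e+02])}
[[319. 395.]
 [347. 128.]
 [236. 340.]
 [249. 152.]
 [396. 363.]
 [423. 171.]
 [385. 276.]]
```

View pics/w0.png

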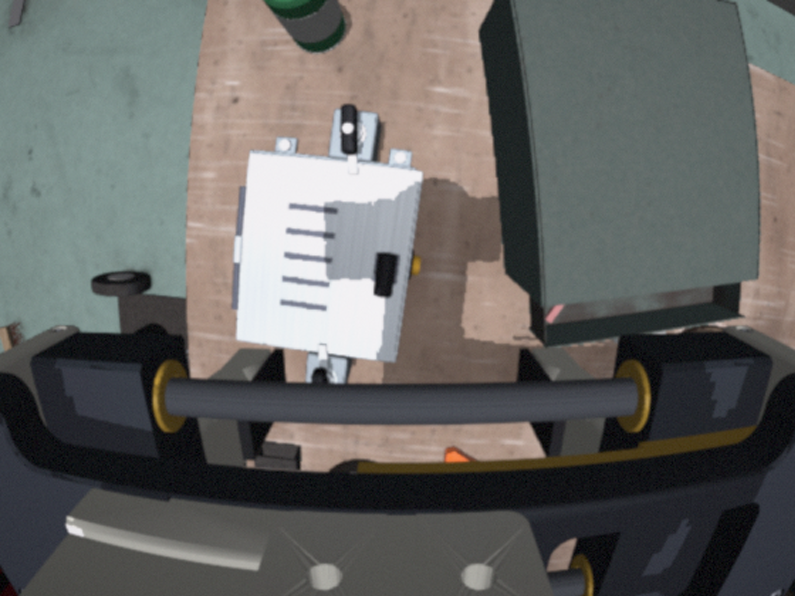

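The wrist view matches the fitted pose within 2–3 px: right bolt at (348,129), handle at (385,275). The right bar runs (348,105)–(350,152) with its dog tip at about (353,172). The left dog tip is at about (323,346). Next are the bolt angles.

```bash
python3 - <<'E'
from h import *
import pickle
im=np.load('w0.npy'); c=pickle.load(open('w0.pkl','rb'))
for th in (0,.1,.2):
    o=[]
    for s in(1,-1):
        d=np.array([-np.sin(th),np.cos(th)])
        ax=np.array([-.02,s*.128])
        o+= [[*(ax+.023*d),.1365],[*(ax-.023*d),.1365],[*(ax-s*.04*d),.099]]
    print(th,(proj('wrist',U(UP,o),c)*1.42).round().tolist())
a=cv2.resize(im[70:130,225:275],None,fx=8,fy=8,interpolation=2); b=cv2.resize(im[225:285,205:255],None,fx=8,fy=8,interpolation=2)
cv2.imwrite('pics/w0c.png',np.hstack([a,b])[:,:,::-1])
for th in (0,.1,.2):
    o=[]
    for s in(1,-1):
        d=np.array([-np.sin(th),np.cos(th)]); ax=np.array([-.02,s*.128]); o+= [[*(ax+.023*d),.1365],[*(ax-.023*d),.1365],[*(ax-s*.04*d),.099]]
    q=proj('wrist',U(UP,o),c)
    print(th,'R',((q[3:]-[225,70])*8).round().tolist(),'L',((q[:3]-[205,225])*8+[400,0]).round().tolist())
E
```

```text
0 [[317.0, 415.0], [320.0, 375.0], [328.0, 345.0], [344.0, 153.0], [351.0, 103.0], [346.0, 173.0]]
0.1 [[320.0, 416.0], [318.0, 374.0], [324.0, 345.0], [347.0, 154.0], [348.0, 103.0], [351.0, 174.0]]
0.2 [[322.0, 416.0], [316.0, 374.0], [320.0, 345.0], [349.0, 153.0], [346.0, 103.0], [355.0, 173.0]]
0 R [[138.0, 304.0], [178.0, 20.0], [152.0, 416.0]] L [[548.0, 540.0], [565.0, 311.0], [606.0, 146.0]]
0.1 R [[153.0, 305.0], [163.0, 19.0], [175.0, 418.0]] L [[561.0, 542.0], [552.0, 309.0], [584.0, 144.0]]
0.2 R [[167.0, 305.0], [148.0, 20.0], [199.0, 417.0]] L [[573.0, 542.0], [539.0, 309.0], [563.0, 144.0]]
```

View pics/w0c.png

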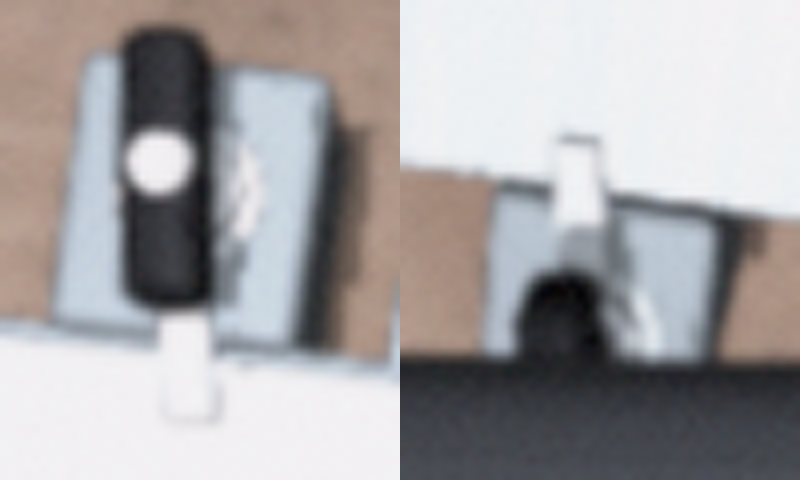

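Right bolt is at about 0.15 rad, and the left at about 0.1. I'll start with the left bolt.

```bash
python3 -c "
from h import *
go([.5338,-.0404,.18],-86.5,5)"
```

```text
1.65 [ 0.4641 -0.1815  0.396 ] [180.   -0.  -84.7] len 53.5 deg 0.35
[-0.054, -0.033, 0.086, 0.0, -0.0, 0.006]
[-0.054, -0.033, 0.086, 0.0, -0.0, 0.006]
[-0.054, -0.032, 0.086, 0.0, -0.0, 0.006]
[-0.054, -0.032, 0.086, 0.0, -0.0, 0.006]
[-0.054, -0.032, 0.086, 0.0, -0.0, 0.006]
```

Call:
carry_out(targets=[[-0.08,-0.045,0.04,0,0,0.006],[-0.08,-0.045,0.08,0,0,0.006],[-0.07,-0.04,0.1,0,0,0.006],[-0.04,-0.032,0.11,0,0,0.006],[0,0,0.09,0,0,0.006]])

```text
time_s: 2.28
tcp_pos: [0.5332, -0.041, 0.1852]
eef_rot: [179.9, -0.0, -86.6]
contact_force: [0.3, -0.4, -0.6]
gripper_width: 0.0877
gripper_force: 0.0
```

Call:
carry_out(targets=[[0,0,0,0,0,0],[0,0,0,0,0,0]])

```text
time_s: 2.52
tcp_pos: [0.5341, -0.0418, 0.1893]
eef_rot: [-179.9, -0.0, -86.6]
contact_force: [0.1, 0.0, 0.6]
gripper_width: 0.0875
gripper_force: 0.0
```

```bash
python3 -c "
from h import *
go([.5338,-.0404,.117],-86.5,3)"
```

```text
2.525 [ 0.5341 -0.0418  0.1893] [-179.9   -0.   -86.6] len 24.1 deg 0.04
[-0.001, 0.0, 0.048, -0.001, -0.0, -0.0]
[-0.001, 0.0, 0.048, -0.001, -0.0, -0.0]
[-0.001, 0.0, 0.048, -0.001, -0.0, -0.0]
```

Call:
carry_out(targets=[[-0.003,0,0.048,0,0,0],[0,0,0.048,0,0,0],[0,0,0.048,0,0,0],[0,0,0,0,0,0],[0,0,0,0,0,0]])

```text
time_s: 3.15
tcp_pos: [0.5345, -0.0395, 0.1177]
eef_rot: [-179.8, 0.0, -86.5]
contact_force: [-1.4, -0.7, 0.5]
gripper_width: 0.0875
gripper_force: 0.0
```

Call:
carry_out(targets=[[0,0,0,0,0,0],[0,0,0,0,0,0],[0,0,0,0,0,0],[0,0,0,0,0,0],[0,0,0,0,0,0]], hand=0, squeeze=20)

```text
time_s: 3.78
tcp_pos: [0.533, -0.0393, 0.1154]
eef_rot: [180.0, -0.0, -86.5]
contact_force: [-0.5, 0.4, -0.0]
gripper_width: 0.043
gripper_force: 0.0
```

Call:
carry_out(targets=[[0,0,0,0,0,0],[0,0,0,0,0,0],[0,0,0,0,0,0]])

```text
time_s: 4.15
tcp_pos: [0.5335, -0.0393, 0.1155]
eef_rot: [-179.9, 0.0, -86.5]
contact_force: [3.2, -0.5, -5.8]
gripper_width: 0.014
gripper_force: 19.9
```

```bash
python3 -c "
from h import *
s=r.get_state();print(s)
go([.5338,-.0404,.117],-12.3,8)"
```

```text
{'time_s': 4.15, 'joints': array([ 1.68068178e+01,  1.37957993e+01, -2.61244012e+01,  1.06530277e-02,
       -5.00274585e+01, -1.32982526e+01]), 'qd': array([ 0.00210139,  0.1940369 , -0.05923031,  0.21986605,  0.90433733,
        0.06133572]), 'joint_torque': array([-3.66465852e-02, -4.48764646e+01,  2.12454361e+01,  4.94719729e+00,
       -1.78445499e+00, -8.10542679e-02]), 'tcp_pos': array([ 0.53351546, -0.03926627,  0.11552999]), 'eef_rot': array([-1.79947184e+02,  4.08823619e-03, -8.64845930e+01]), 'contact_force': array([ 3.23278754, -0.45374962, -5.84087245]), 'moment': array([-0.09453063, -0.6751884 ,  0.00513843]), 'gripper_force': 19.8511004447937, 'gripper_width': 0.014047542707543015}
4.15 [ 0.5335 -0.0393  0.1155] [-179.9    0.   -86.5] len 0.2 deg 9.27
[0.0, -0.0, -0.0, -0.0, -0.0, -0.155]
[0.0, -0.0, -0.0, -0.0, -0.0, -0.155]
[0.0, 0.0, -0.0, -0.0, -0.0, -0.155]
[0.0, 0.0, -0.0, -0.0, -0.0, -0.155]
[0.0, 0.0, -0.0, -0.0, -0.0, -0.155]
[0.0, 0.0, -0.0, -0.0, -0.0, -0.155]
[0.0, 0.0, -0.0, -0.0, -0.0, -0.155]
[0.0, 0.0, -0.0, -0.0, -0.0, -0.155]
```

Call:
carry_out(targets=[[0,0,0,0,0,-0.155],[0,0,0,0,0,-0.155],[0,0,0,0,0,-0.155],[0,0,0,0,0,-0.155],[0,0,0,0,0,-0.155]])

```text
time_s: 4.78
tcp_pos: [0.5329, -0.0397, 0.1155]
eef_rot: [180.0, 0.0, -39.7]
contact_force: [-0.6, -1.3, 0.5]
gripper_width: 0.0139
gripper_force: 19.9
```

Call:
carry_out(targets=[[0,0,0,0,0,-0.155],[0,0,0,0,0,-0.155],[0,0,0,0,0,0],[0,0,0,0,0,0]])

```text
time_s: 5.28
tcp_pos: [0.5327, -0.0399, 0.1155]
eef_rot: [179.9, 0.0, -21.6]
contact_force: [-1.7, -4.3, 1.8]
gripper_width: 0.014
gripper_force: 19.9
```

```bash
python3 -c "
from h import *
s=r.get_state();print(s['moment'],s['contact_force'],s['gripper_width'])
go([.5338,-.0404,.1155],-12.2,1)"
```

```text
[-1.89503397  0.58442389  0.04303143] [-1.67140558 -4.31416561  1.76638028] 0.0139837865789061
5.275 [ 0.5327 -0.0399  0.1155] [179.9   0.  -21.6] len 1.2 deg 9.4
[0.002, 0.0, -0.0, 0.001, 0.0, -0.157]
```

Call:
carry_out(targets=[[0,0,0,0,0,-0.1],[0,0,0,0,0,-0.04],[0,0,0,0,0,0],[0,0,0,0,0,0]])

```text
time_s: 5.78
tcp_pos: [0.5326, -0.04, 0.1155]
eef_rot: [179.9, 0.0, -13.2]
contact_force: [-1.8, -5.1, 1.5]
gripper_width: 0.0138
gripper_force: 20.0
```

```bash
python3 -c "
from h import *
s=r.get_state();print(s['moment'],s['contact_force'],s['eef_rot'])"
```

```text
[-2.22670158  0.60169613  0.0677348 ] [-1.80097093 -5.1140871   1.54315255] [ 1.79939353e+02  3.65601621e-02 -1.31537724e+01]
```

Call:
carry_out(targets=[[0,0,0,0,0,-0.02],[0,0,0,0,0,-0.02],[0,0,0,0,0,0],[0,0,0,0,0,0]])

```text
time_s: 6.28
tcp_pos: [0.5325, -0.04, 0.1155]
eef_rot: [180.0, 0.0, -10.8]
contact_force: [-1.2, -6.1, 2.1]
gripper_width: 0.0142
gripper_force: 20.2
```

```bash
python3 -c "
from h import *
s=r.get_state();print(s['moment'],s['contact_force'],s['eef_rot'])"
```

```text
[-2.10460901  0.67069012 -0.42374245] [-1.2201743  -6.11047133  2.14076151] [ 1.79956225e+02  4.53446944e-02 -1.08150436e+01]
```

Moment went to −0.42 Nm at heading −11°, so the left bolt is at its stop. Next: release and go up.

Call:
carry_out(targets=[[0,0,0,0,0,0],[0,0,0,0,0,0],[0,0,0,0,0,0],[0,0,0,0,0,0]], hand=0.6)

```text
time_s: 6.78
tcp_pos: [0.5332, -0.0392, 0.1155]
eef_rot: [-180.0, -0.0, -10.6]
contact_force: [-0.2, 0.2, -0.5]
gripper_width: 0.0482
gripper_force: 0.0
```

Call:
carry_out(targets=[[0,0,-0.05,0,0,0],[0,0,-0.08,0,0,0],[0,0,-0.08,0,0,0],[0,0,-0.02,0,0,0]])

```text
time_s: 7.28
tcp_pos: [0.5344, -0.0391, 0.2334]
eef_rot: [-179.9, -0.3, -10.6]
contact_force: [0.7, 0.7, -0.9]
gripper_width: 0.0523
gripper_force: 0.0
```

```bash
python3 -c "
from h import *
print(r.get_state()['joints'].round(1))
go([.5228,-.2962,.21],-84,7)"
```

```text
[ 16.8   7.3 -17.2   0.  -65.2  62.6]
7.275 [ 0.5344 -0.0391  0.2334] [-179.9   -0.3  -10.6] len 36.9 deg 10.49
[0.01, 0.073, 0.007, -0.001, -0.0, 0.175]
[0.023, 0.07, 0.007, -0.001, -0.0, 0.175]
[0.036, 0.064, 0.007, -0.001, -0.0, 0.175]
[0.047, 0.057, 0.007, -0.001, -0.0, 0.175]
[0.056, 0.047, 0.007, -0.001, -0.0, 0.175]
[0.064, 0.036, 0.007, -0.001, -0.0, 0.175]
[0.069, 0.024, 0.007, -0.001, -0.0, 0.175]
```

Call:
carry_out(targets=[[0.01,0.073,0.007,0,0,0.17],[0.023,0.07,0.007,0,0,0.17],[0.036,0.064,0.007,0,0,0.17],[0.047,0.057,0.007,0,0,0.17],[0.056,0.047,0.007,0,0,0.17]], hand=1)

```text
time_s: 7.9
tcp_pos: [0.5261, -0.2241, 0.2121]
eef_rot: [180.0, 0.0, -61.9]
contact_force: [0.4, 0.3, -0.3]
gripper_width: 0.0871
gripper_force: 0.0
```

Call:
carry_out(targets=[[0.064,0.036,0.007,0,0,0.17],[0.069,0.024,0.007,0,0,0.17],[0,0,0,0,0,0],[0,0,0,0,0,0]])

```text
time_s: 8.4
tcp_pos: [0.525, -0.2962, 0.2052]
eef_rot: [179.9, 0.0, -82.0]
contact_force: [-0.1, 0.5, 0.1]
gripper_width: 0.0881
gripper_force: 0.0
```

```bash
python3 - <<'E'
from h import *
go([.5228,-.2962,.1155],-84,4)
im=r.capture('wrist');c=r.camera_info('wrist')
crop(im,120,150,420,400,2.6,'pics/w1.png')
q=proj('wrist',U(UP,[[-.02,-.128,.1365],[-.02,.128,.1365]]),c); print(q,(q-[120,150])*2.6)
E
```

```text
8.4 [ 0.525  -0.2962  0.2052] [179.9   0.  -82. ] len 22.4 deg 0.51
[-0.0, 0.001, 0.045, 0.0, 0.0, 0.009]
[-0.0, 0.001, 0.045, 0.0, 0.0, 0.009]
[-0.0, 0.001, 0.045, 0.0, 0.0, 0.009]
[-0.0, 0.001, 0.045, 0.0, 0.0, 0.009]
[[286.67756168 228.64070777]
 [242.56996158 444.47414376]] [[433.36166037 204.46584019]
 [318.68190011 765.63277377]]
```

View pics/w1.png

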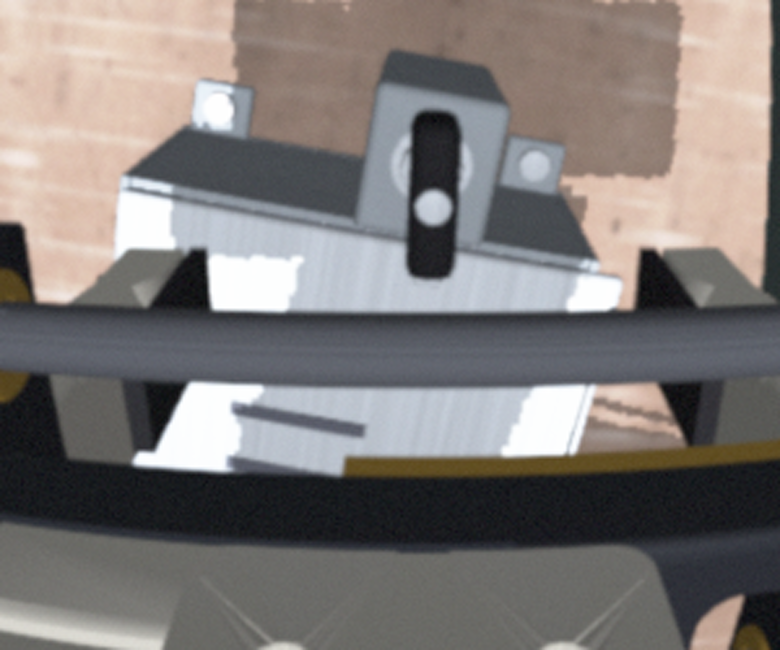

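The bolt dot sits at (433,207) against a predicted (433,204), and the bar lies nearly square to the jaws. Descend and grip.

Call:
carry_out(targets=[[0,0.003,0.045,0,0,0.005],[0,0.001,0.045,0,0,0.005],[0,0,0.045,0,0,0],[0,0,0.043,0,0,0],[0,0,0,0,0,0]])

```text
time_s: 9.07
tcp_pos: [0.5225, -0.2954, 0.1157]
eef_rot: [179.8, 0.1, -82.5]
contact_force: [0.5, -0.3, 0.4]
gripper_width: 0.088
gripper_force: 0.0
```

Call:
carry_out(targets=[[0,0,0,0,0,0],[0,0,0,0,0,0],[0,0,0,0,0,0],[0,0,0,0,0,0],[0,0,0,0,0,0]], hand=0, squeeze=20)

```text
time_s: 9.7
tcp_pos: [0.5234, -0.2967, 0.1171]
eef_rot: [-180.0, -0.0, -82.6]
contact_force: [-0.3, 0.4, -0.1]
gripper_width: 0.0432
gripper_force: 0.0
```

Call:
carry_out(targets=[[0,0,0,0,0,0],[0,0,0,0,0,0],[0,0,0,0,0,0],[0,0,0,0,0,0]])

```text
time_s: 10.2
tcp_pos: [0.5223, -0.2968, 0.1169]
eef_rot: [179.9, 0.0, -82.6]
contact_force: [-4.5, -1.8, 3.3]
gripper_width: 0.0135
gripper_force: 19.9
```

```bash
python3 -c "
from h import *
s=r.get_state();print(s['moment'],s['joints'].round(1))
go([.5228,-.2962,.1155],-12.2,8)"
```

```text
[-0.51681431  1.69034202 -0.08756335] [-11.   19.4 -17.6   0.  -53.1  18.4]
10.2 [ 0.5223 -0.2968  0.1169] [179.9   0.  -82.6] len 0.2 deg 8.8
[-0.0, -0.0, 0.0, 0.0, 0.0, -0.147]
[-0.0, -0.0, 0.0, 0.0, 0.0, -0.147]
[-0.0, -0.0, 0.0, 0.0, 0.0, -0.147]
[-0.0, -0.0, 0.0, 0.0, 0.0, -0.147]
[-0.0, -0.0, 0.0, 0.0, 0.0, -0.147]
[-0.0, -0.0, 0.0, 0.0, 0.0, -0.147]
[0.0, -0.0, 0.0, 0.0, 0.0, -0.147]
[0.0, -0.0, 0.0, 0.0, 0.0, -0.147]
```

Call:
carry_out(targets=[[0,0,0,0,0,-0.145],[0,0,0,0,0,-0.145],[0,0,0,0,0,-0.145],[0,0,0,0,0,-0.145],[0,0,0,0,0,-0.145]])

```text
time_s: 10.82
tcp_pos: [0.5228, -0.2966, 0.1169]
eef_rot: [180.0, 0.0, -38.8]
contact_force: [-2.3, -0.5, 1.7]
gripper_width: 0.0136
gripper_force: 19.9
```

Call:
carry_out(targets=[[0,0,0,0,0,-0.145],[0,0,0,0,0,-0.145],[0,0,0,0,0,-0.1],[0,0,0,0,0,0],[0,0,0,0,0,0]])

```text
time_s: 11.45
tcp_pos: [0.5229, -0.2964, 0.1169]
eef_rot: [-180.0, 0.0, -15.8]
contact_force: [-3.0, 2.4, 3.9]
gripper_width: 0.014
gripper_force: 20.0
```

```bash
python3 -c "
from h import *
s=r.get_state();print(s['moment'],s['joints'].round(1))"
```

```text
[0.78234746 1.50679639 0.04273247] [-10.9  19.4 -17.6  -0.  -53.   85.1]
```

Call:
carry_out(targets=[[0,0,0,0,0,-0.03],[0,0,0,0,0,-0.025],[0,0,0,0,0,-0.02],[0,0,0,0,0,0],[0,0,0,0,0,0]])

```text
time_s: 12.08
tcp_pos: [0.523, -0.2964, 0.1169]
eef_rot: [-180.0, 0.0, -11.2]
contact_force: [-4.0, 3.2, 3.9]
gripper_width: 0.0139
gripper_force: 20.0
```

```bash
python3 -c "
from h import *
s=r.get_state();print(s['moment'],s['joints'].round(1))"
```

```text
[ 1.10895642  1.74011214 -0.26860627] [-11.   19.4 -17.6  -0.  -53.   89.8]
```

Call:
carry_out(targets=[[0,0,0,0,0,-0.015],[0,0,0,0,0,0],[0,0,0,0,0,0]])

```text
time_s: 12.45
tcp_pos: [0.523, -0.2964, 0.1169]
eef_rot: [-180.0, 0.0, -10.3]
contact_force: [-3.9, 3.2, 4.6]
gripper_width: 0.0142
gripper_force: 20.2
```

```bash
python3 -c "
from h import *
s=r.get_state();print(s['moment'],s['eef_rot'])"
```

```text
[ 1.15047633  1.68338008 -0.39510663] [-1.79972915e+02  3.31914903e-02 -1.03132252e+01]
```

Call:
carry_out(targets=[[0,0,0,0,0,0],[0,0,0,0,0,0],[0,0,0,0,0,0],[0,0,0,0,0,0]], hand=0.6)

```text
time_s: 12.95
tcp_pos: [0.5236, -0.2967, 0.1169]
eef_rot: [180.0, -0.0, -10.3]
contact_force: [0.2, 0.5, 0.7]
gripper_width: 0.0483
gripper_force: 0.0
```

Call:
carry_out(targets=[[0,0,-0.05,0,0,0],[0,0,-0.08,0,0,0],[0,0,-0.08,0,0,0],[0,0,-0.02,0,0,0]])

```text
time_s: 13.45
tcp_pos: [0.5247, -0.2972, 0.2352]
eef_rot: [180.0, -0.3, -10.3]
contact_force: [0.3, -0.4, -1.0]
gripper_width: 0.0529
gripper_force: 0.0
```

```bash
python3 - <<'E'
from h import *
go(U(UP,[-.07,0,.19])[0],-2.46,4)
im=r.capture('top'); crop(im,250,140,410,260,5,'pics/t2.png')
E
```

```text
13.45 [ 0.5247 -0.2972  0.2352] [180.   -0.3 -10.3] len 36.5 deg 1.95
[-0.035, -0.06, 0.022, 0.0, -0.001, -0.033]
[-0.033, -0.061, 0.022, 0.0, -0.001, -0.033]
[-0.03, -0.063, 0.022, 0.0, -0.001, -0.033]
[-0.028, -0.064, 0.023, 0.0, -0.001, -0.033]
```

View pics/t2.png

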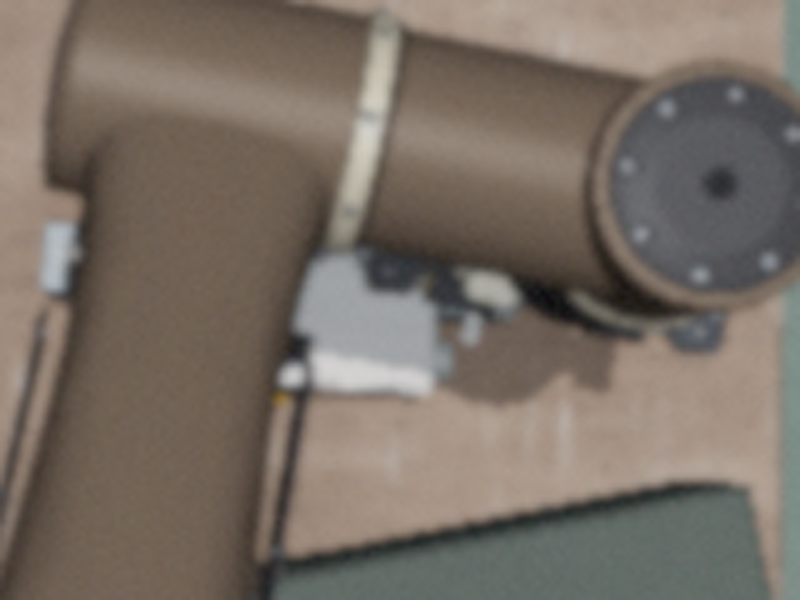

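The arm hides the unit in the top view. Both bolts gave about −0.4 Nm at the stop, at the expected heading. Next I'll move to the handle.

Call:
carry_out(targets=[[-0.035,-0.06,0.01,0,0,-0.035],[-0.033,-0.061,0.02,0,0,-0.035],[-0.03,-0.063,0.022,0,0,-0.035],[-0.028,-0.064,0.023,0,0,-0.035],[0,0,0,0,0,0]], hand=1)

```text
time_s: 14.12
tcp_pos: [0.4744, -0.164, 0.1928]
eef_rot: [-180.0, 0.2, -1.8]
contact_force: [0.1, -0.3, 0.6]
gripper_width: 0.0871
gripper_force: 0.0
```

Call:
carry_out(targets=[[0,0,0,0,0,0],[0,0,0,0,0,0]])

```text
time_s: 14.38
tcp_pos: [0.4765, -0.1662, 0.1943]
eef_rot: [180.0, 0.0, -1.9]
contact_force: [-0.1, 1.2, 0.1]
gripper_width: 0.0878
gripper_force: 0.0
```

```bash
python3 - <<'E'
from h import *
go(U(UP,[-.07,0,.117])[0],-2.46,4)
im=r.capture('wrist');c=r.camera_info('wrist')
cv2.imwrite('pics/w2.png',cv2.resize(im[:,:,::-1],None,fx=1.42,fy=1.42,interpolation=2))
print(proj('wrist',U(UP,[[-.02,-.128,.1365],[-.02,.128,.1365],[-.07,.02,.137],[-.07,-.02,.137]]),c)*1.42)
E
```

```text
14.375 [ 0.4765 -0.1662  0.1943] [180.    0.   -1.9] len 19.3 deg 0.13
[0.001, -0.0, 0.039, 0.0, 0.0, 0.002]
[0.001, -0.0, 0.039, 0.0, 0.0, 0.002]
[0.001, -0.0, 0.039, 0.0, 0.0, 0.002]
[0.001, -0.0, 0.039, 0.0, 0.0, 0.002]
[[655.41209381 233.27970092]
 [145.82060122 228.94882863]
 [357.7909314  328.72438475]
 [442.14156102 329.40719011]]
```

View pics/w2.png

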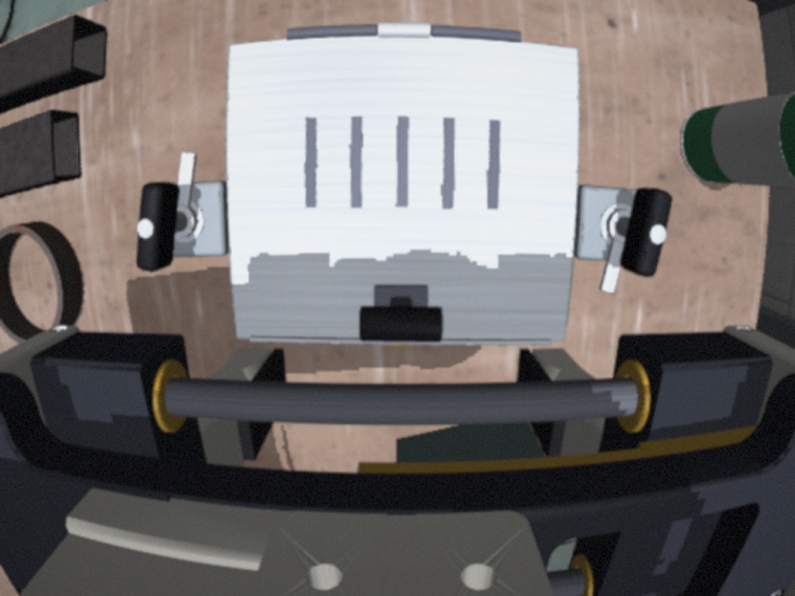

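Both bars and dogs are turned about 80° and clear of the cover. The handle at (401,323) matches the prediction. Descend and pinch its ends.

Call:
carry_out(targets=[[0.002,0,0.039,0,0,0.003],[0.002,0,0.039,0,0,0.003],[0.001,0,0.039,0,0,0.002],[0.001,0,0.037,0,0,0],[0,0,0,0,0,0]])

```text
time_s: 15.05
tcp_pos: [0.4784, -0.1662, 0.1162]
eef_rot: [180.0, 0.2, -2.4]
contact_force: [0.5, 0.5, -0.0]
gripper_width: 0.0878
gripper_force: 0.0
```

Call:
carry_out(targets=[[0,0,0,0,0,0],[0,0,0,0,0,0],[0,0,0,0,0,0],[0,0,0,0,0,0],[0,0,0,0,0,0]], hand=0, squeeze=30)

```text
time_s: 15.68
tcp_pos: [0.4792, -0.1657, 0.1176]
eef_rot: [-180.0, -0.0, -2.4]
contact_force: [0.3, 0.7, -0.3]
gripper_width: 0.043
gripper_force: 0.0
```

Call:
carry_out(targets=[[0,0,0,0,0,0],[0,0,0,0,0,0]])

```text
time_s: 15.92
tcp_pos: [0.4792, -0.166, 0.1176]
eef_rot: [180.0, 0.0, -2.4]
contact_force: [-0.5, -3.9, 0.7]
gripper_width: 0.0396
gripper_force: 30.0
```

```bash
python3 - <<'E'
from h import *
s=r.get_state(); print(s['moment'],s['joints'].round(1))
a0=np.arctan2(.039,.155); L=np.hypot(.039,.155)
p0=s['tcp_pos']; R0=R.from_euler('xyz',s['eef_rot'],degrees=True)
print(p0,U(UP,[-.07,0,.117]))
A=np.radians(np.linspace(0,55,12)); pp=np.array([[-L*np.cos(a0+a),0,L*np.sin(a0+a)] for a in A])
d=np.diff(pp,axis=0); rot=R.from_euler('z',UP[2]); dw=rot.apply(d); print((R0.inv().apply(dw)/.5).round(4).tolist())
E
```

```text
[-1.2224347   0.23967727  0.05735625] [  3.1  11.2 -29.3   0.  -49.5  84.5]
[ 0.47920503 -0.16601859  0.11757683] [[ 0.47832046 -0.16612934  0.117     ]]
[[0.008, 0.0, -0.0267], [0.0103, 0.0, -0.0259], [0.0125, 0.0, -0.0249], [0.0146, 0.0, -0.0237], [0.0166, 0.0, -0.0224], [0.0185, 0.0, -0.0208], [0.0203, 0.0, -0.0192], [0.0219, 0.0, -0.0173], [0.0233, 0.0, -0.0153], [0.0245, 0.0, -0.0133], [0.0256, 0.0, -0.0111]]
```

Gripped at width 39.6 mm. Raise along the arc.

Call:
carry_out(targets=[[0.008,0,-0.0267,0,0,0],[0.0103,0,-0.0259,0,0,0],[0.0125,0,-0.0249,0,0,0],[0.0146,0,-0.0237,0,0,0]])

```text
time_s: 16.42
tcp_pos: [0.5016, -0.167, 0.1682]
eef_rot: [180.0, 0.1, -2.4]
contact_force: [2.5, -6.7, -6.6]
gripper_width: 0.0398
gripper_force: 30.0
```

Call:
carry_out(targets=[[0.0166,0,-0.0224,0,0,0],[0.0185,0,-0.0208,0,0,0],[0.0203,0,-0.0192,0,0,0],[0.0219,0,-0.0173,0,0,0]])

```text
time_s: 16.92
tcp_pos: [0.5394, -0.1687, 0.2078]
eef_rot: [180.0, 0.2, -2.4]
contact_force: [-0.5, -4.8, -5.0]
gripper_width: 0.0392
gripper_force: 30.0
```

Call:
carry_out(targets=[[0.0233,0,-0.0153,0,0,0],[0.0245,0,-0.0133,0,0,0],[0.0256,0,-0.0111,0,0,0],[0,0,0,0,0,0],[0,0,0,0,0,0]])

```text
time_s: 17.55
tcp_pos: [0.5763, -0.1704, 0.2279]
eef_rot: [180.0, 0.1, -2.4]
contact_force: [-2.9, -5.7, 0.3]
gripper_width: 0.0396
gripper_force: 30.0
```

```bash
cat > chk.py <<'E'
from h import *
s=r.get_state(); p=s['tcp_pos']+[0,0,.011]
u=R.from_euler('z',-UP[2]).apply(p-U(UP,[.085,0,.089])[0]); print(p,u,np.hypot(u[0],u[2]),'angle',np.degrees(np.arctan2(u[2],-u[0])-np.arctan2(.039,.155)),s['contact_force'],s['gripper_width'],s['gripper_force'],s['eef_rot'])
E
cat > /dev/null; python3 - <<'E'
import chk
from h import *
im=r.capture('side'); crop(im,210,110,330,250,4.2,'pics/s3.png')
E
```

```text
[ 0.57633036 -0.17035249  0.23890103] [-5.68991656e-02 -2.01762347e-05  1.49901031e-01] 0.16033662792162734 angle 55.09114232673665 [-2.88649111 -5.70003052  0.32622843] 0.03961475774159657 29.99821811914444 [ 1.79960465e+02  6.66520067e-02 -2.38898157e+00]
```

View pics/s3.png

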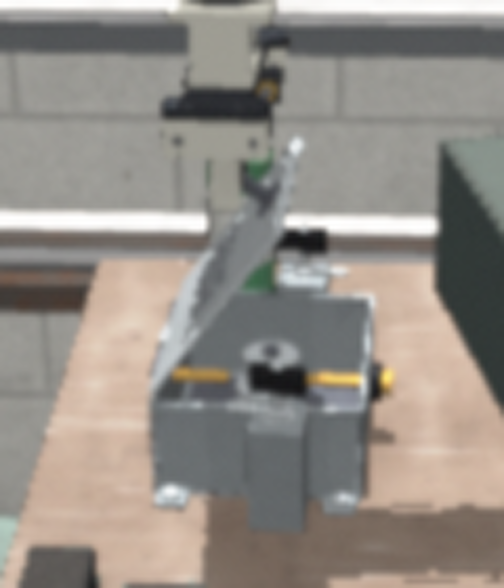

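The cover stands open, with its near edge running from the hinge (155,388) to the top (297,147). I'll check the angle against the projection.

```bash
python3 - <<'E'
from h import *
c=r.camera_info('side')
for a in(50,55,60):
    t=np.radians(a); f=lambda l,n,y:[.085-l*np.cos(t)+n*np.sin(t),y,.089+l*np.sin(t)+n*np.cos(t)]
    print(a,((proj('side',U(UP,[f(.002,0,.1),f(.178,0,.1)]),c)-[210,110])*4.2).round().tolist(), ((proj('side',U(UP,[f(.178,0,-.1)]),c)-[210,110])*4.2).round().tolist())
import chk
E
```

```text
50 [[151.0, 391.0], [293.0, 240.0]] [[312.0, 141.0]]
55 [[150.0, 391.0], [276.0, 228.0]] [[297.0, 130.0]]
60 [[150.0, 391.0], [259.0, 217.0]] [[282.0, 120.0]]
[ 0.57627847 -0.17033927  0.23888128] [-5.69515708e-02 -9.18948797e-06  1.49881278e-01] 0.16033676752584447 angle 55.071129425844724 [-1.9198123  -5.27362459  0.2555091 ] 0.03970429594322797 29.998446106910706 [ 1.79963589e+02  5.99553684e-02 -2.38745820e+00]
```

```bash
python3 -c "
from plant import r
print(r.close_job())"
```

```text
the job is handed in; nothing more can be done
None
```

I turned both bolts to their stops with the cover shut, then raised the cover and handed the job in with the arm holding it at about 55 degrees, after about 18 s of the 54 s allowed; I touched none of the loose things, but took no last picture to check them.

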